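Lock up two embossing plates in the register bed

ROBOT

A 7-joint arm with a two-finger parallel gripper is mounted at the origin on a cart in front of the work surface, level with it; the furniture and walls round the work are solid. World frame = base frame: x ahead of the robot, y to its left, z up, the work surface at z = 0. Lengths are in m, angles in rad, forces in N, time in s.
With the tool pointing down it reaches from about 0.4 to 0.9 m from the base axis. Payload 5.5 kg.
Tool frame: the origin (TCP) lies midway between the tips of the shut fingers; the grasp point (between the pads) lies 19 mm behind it; z points along the fingers, y is the line along which they close (so a half turn about z gives the same grasp; the last joint's range is limited). The gripper opens to 85 mm and grips with 20 to 120 N. Pads are 22 mm wide; open, the fingers measure 114 mm over their backs; the gripper's body (76 mm by 85 mm) begins 54 mm behind the grasp point. The pads swing forward as they close: fully open they stand 13 mm farther back than shut.
Start: joints at [1.45, 0.501, -0.427, 1.55, 0.221, 1.138, -0.21], TCP at [0.243, -0.603, 0.231] pointing down, gripper open.
Joint ranges: [-2.88, 2.88], [-0.31, 2.03], [-1.54, 1.56], [0.2, 2.42], [-1.41, 4.55], [0.19, 2.02], [-2.57, 2.57]. Speed limits (rad/s): [2.57, 2.57, 3.14, 3.14, 3.14, 3.14, 3.14].

INTERFACE

Orientations are given as a 3x3 rotation matrix whose columns are the frame's x, y, z axes.
In Python, from bench import get_obs, camera, sign_off gives the robot as it stands.
- The arm moves only by the tool jog_arm, never from a script. Its argument "targets" is a list of rows, each a list of 7 numbers: the closure, from -1 (fully open) to 1 (shut), then the shift along the tool's x, y, z scaled (see below), then the turn, a rotation vector about the tool's x, y, z scaled (see below). A call has 1 to 10 rows; each row shifts and turns the commanded pose from where the row before left it, along the tool's axes as they then stand; what a row does not reach is not made up. The controller multiplies each number of a shift by 3 cm and each number of a turn by 0.08 rad. A row lasts 1/10 s, in which the tool goes at most 50 mm and 8.59 degrees, less where a joint would pass 70% of its speed; a pose out of reach is approached as far as the arm can. A call with a number of a shift or a turn outside -1 to 1 is refused whole. A call with a gripper value outside its range is refused whole. The fingers move at their own pace and stop on an object; the grip force is fixed at half the most. Time passes only in rows, so rows that do not move let the fingers close. It gives the time, the measured TCP pose, the force, the opening and the grip force at its end, in the units of the state.
- get_obs(): the state, without advancing time (a new reading comes with each control period).
- camera(name): name is "scene" or "top" or "wrist"; returns a dict with "image" (480x640x3 uint8, red, green, blue), "camera_matrix" (3x3 intrinsics, pixels), "rvec" (rotation vector, rad) and "tvec" (3), from world to camera coordinates, as OpenCV has them. Camera axes: x right, y down, z forward; pixel columns grow to the right and rows downward; lengths in m; the calibration is good to about 2 mm. The wrist camera is an equidistant fisheye: a pixel r from the principal point sees the ray r / f radians off the axis. A picture is of the moment at which its call begins. There is no depth.
- sign_off(): hands the job in; it is judged then, once.
The state is a dict: "time": time; "joints": joint angles; "qvel": joint speeds; "effort": joint torques, N m; "eef_pos": TCP position; "tcp_rot": TCP orientation; "wrist_force": force on the tool from outside, world axes, zero at the start; "ft_torque": the same for the moment, N m; "gripper_width": finger opening in m; "gripper_force": force on a finger pad.
Only numpy, scipy, OpenCV 4.12 (cv2) and the standard library are available. Lean on these libraries where they do the work, as an engineer would, in place of code of your own. Each camera call takes 0.05 s, during which the arm holds its last target. There are 200 camera calls.

TASK

Make up the embossing job in the register bed: the rosette plate already lies loose on the bed, so push it home into the corner of the two aluminium rails, then pack the border plate against its free side and the wooden spacer against that one, each pushed up flush to the far rail as it goes in. Then swing the red-knobbed cam lever fully round so that the clamp bar locks the row. All pieces lie flat, plates with the brass up; leave the other things on the bench where they are.

Things in the scene. Friction and masses are not known exactly. Their poses are not given: they have to be found in the camera images.
- register_bed: Fixed register bed: grey plate 144 x 290 mm, 8 mm thick. Origin: centre of its underside; x away from the robot, y to the left along the row, z up; yaw up to 0.15 either way. Its near (-x) side is open. Pushed home, the origins of the rosette plate, border plate and spacer lie at x = 19 mm, y = 83, 11 and -34 mm, z = 8 mm in this frame.
- register_corner (a point): Corner of the inner faces of the two aluminium rails, on the plate's top: (50, 128, 8) mm in the bed's frame. Rails 16 mm thick, 20 mm high; the far rail runs 190 mm from here to -y, the left rail 112 mm to -x. No finger fits between a piece and a rail or its neighbour once it is home.
- rosette_plate: Brass plate with a rosette in relief on a beech mount: 62 x 90 x 24 mm in all, 0.3 kg. It starts loose on the bed, 10 to 35 mm from both rails and up to 0.2 rad askew. Origin: centre of its underside; x along its 62 mm depth, y along its width, z up. Either end may face the far rail.
- border_plate: Brass plate with a pattern of diamonds on a beech mount: 62 x 54 x 24 mm in all, 0.2 kg, grasped across its 62 mm. Origin: centre of its underside; x along its 62 mm depth, y along its width, z up. Either end may face the far rail.
- wood_spacer: Plain brown wooden spacer: 62 x 36 x 18 mm, 0.1 kg, grasped across its 62 mm. Origin: centre of its underside; x along its 62 mm depth, y along its width, z up. Either end may face the far rail.
- cam_lever (a joint): Lever angle, rad: near 0 = open, pointing to the bed's -y (right); 1.57 = fully closed, pointing to its -x (to the robot), clockwise seen from above. Takes about 2 N at the knob, stays where left. Each rad moves the clamp bar 6 mm to +y. At 0 the row has 7 mm of slack; closed, the sprung bar (4 N per mm) presses with up to 9 N.
- lever_knob (a point): Middle of the red knob of the lever: an upright round grip 19 mm across, from 36 to 70 mm above the bed's underside (this point is 53 mm above it), 90 mm from the pivot.
- lever_pivot (a point): Point on the upright pivot axis of the lever, at knob height: (18, -112, 53) mm in the bed's frame.
- pressure_bar: Steel clamp bar that bears on the spacer. Origin: middle of the lower edge of its bearing face; axes as the bed's; 66 mm long along x, 18 mm high.
- mug: Bystander: green mug, 86x125x96 mm. Origin: centre of its underside.
- spool_tan: Bystander: spool of tan thread, 54 mm tall. Origin: centre of its underside.
- spool_cream: Bystander: spool of cream thread, 54 mm tall. Origin: centre of its underside.
- beeswax: Bystander: amber wax puck, 51 mm across, 18 mm high. Origin: centre of its underside.
- masking_tape: Bystander: roll of cream tape lying flat, 96 mm across, 25 mm high. Origin: centre of its underside.

How it is judged:
By the outcome, as a careful person would: the job done as asked, in the order asked, and still so for the second after the job is handed in, with the robot touching nothing.
It also fails if it takes over 72 s, if anything falls off the work surface, if the arm or the gripper's body presses on something with over 40 N, if the wrist force passes 120 N, or if a joint passes its speed limit or range.

## Working session

There is one attempt and no reset: what is moved stays moved. The work goes in short steps, Python scripts to look and compute and a tool call to move; the robot and the scene stay as the last step left them, time stands still between calls to the robot, and variables do not carry over. Pictures are saved under pics/ and viewed, at most 10 in all, crops included, and the job is handed in when it is done.

Besides the shell and the picture viewer there is one more tool, called after "Call:" as name([rows], argument=value, ...), one row to a line, values as JSON. jog_arm: Moves the arm, as the interface text tells. Its arguments: {"type":"object","properties":{"targets":{"type":"array"}},"required":["targets"]}

```bash
mkdir -p pics; cat > h.py <<'E'
import numpy as np, cv2
from bench import get_obs, camera, sign_off
def snap(name,fn):
    c=camera(name); cv2.imwrite('pics/'+fn,cv2.cvtColor(c['image'],cv2.COLOR_RGB2BGR))
    np.savez('pics/'+fn[:-4]+'.npz',**c); return c
def ray2z(c,px,z):
    R,_=cv2.Rodrigues(np.array(c['rvec'],float)); t=np.array(c['tvec'],float).ravel(); K=np.array(c['camera_matrix'])
    px=np.atleast_2d(np.array(px,float)); z=np.broadcast_to(z,len(px))
    d=np.c_[(px-K[:2,2])/[K[0,0],K[1,1]],np.ones(len(px))]@R; o=-R.T@t
    return o+d*((z-o[2])/d[:,2])[:,None]
def proj(c,P): return cv2.projectPoints(np.array(P,float).reshape(-1,1,3),np.array(c['rvec'],float),np.array(c['tvec'],float),np.array(c['camera_matrix'],float),None)[0].reshape(-1,2)
E
python3 - <<'E'
from h import *
c=snap('top','top0.png'); s=snap('scene','scene0.png')
for k in (c,s):
    R,_=cv2.Rodrigues(np.array(k['rvec'],float)); print(-R.T@np.array(k['tvec']).ravel(), R[2], k['camera_matrix'][0][0])
o=get_obs(); print({k:np.round(v,3) for k,v in o.items()})
E
```

```text
[ 0.41515963 -0.0265616   1.08976307] [ 0.17508423 -0.00733725 -0.98452612] 457.2941717063005
[ 0.18911882 -0.78840029  0.85309306] [ 0.36183121  0.64211154 -0.67584831] 501.11718024147336
{'time': np.float64(0.1), 'joints': array([ 1.45 ,  0.502, -0.427,  1.551,  0.221,  1.138, -0.21 ]), 'qvel': array([ 0.001, -0.001, -0.001, -0.003,  0.001, -0.001, -0.001]), 'effort': array([-1.1000e-02, -5.7082e+01, -5.8390e+00, -2.8175e+01,  1.0000e-02,
        5.0000e-03,  0.0000e+00]), 'eef_pos': array([ 0.243, -0.602,  0.23 ]), 'tcp_rot': array([[ 0.927,  0.374, -0.001],
       [ 0.374, -0.927,  0.002],
       [ 0.   , -0.002, -1.   ]]), 'wrist_force': array([-0.073, -0.364, -0.109]), 'ft_torque': array([ 0.002, -0.001,  0.047]), 'gripper_force': np.float64(0.0), 'gripper_width': np.float64(0.085)}
```

View pics/top0.png

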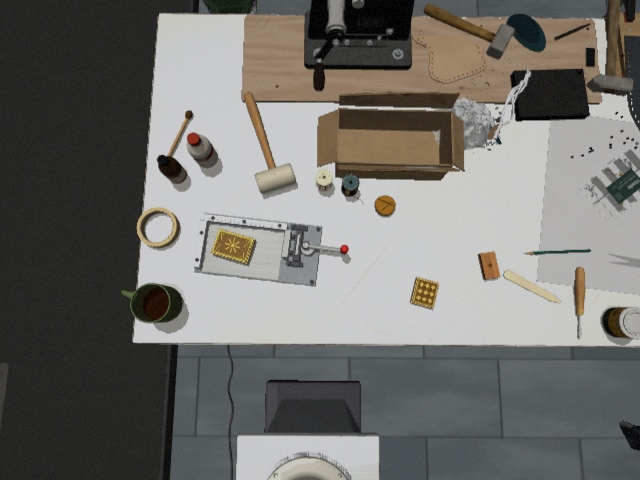

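View pics/scene0.png

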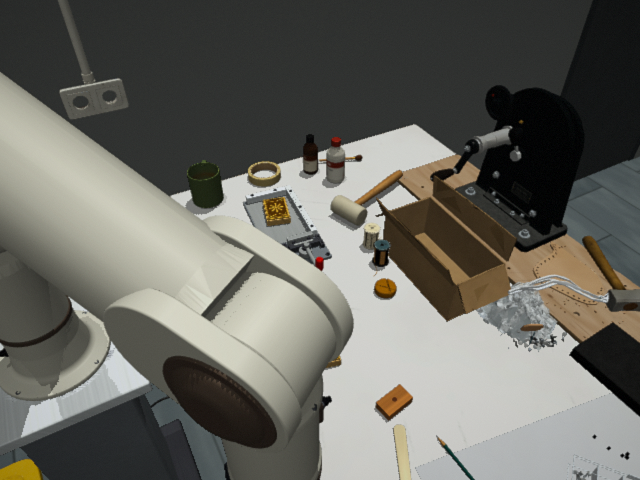

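The top view shows the bed at about (260,250) with the rosette plate on it at (234,245). The lever knob is at (344,249), the border plate at (425,293) and the spacer at (489,265). I'll zoom in to measure.

```bash
python3 - <<'E'
from h import *
im=cv2.imread('pics/top0.png')
a=cv2.resize(im[205:295,190:360],None,fx=4.5,fy=4.5,interpolation=cv2.INTER_CUBIC)
b=cv2.resize(im[245:315,400:510],None,fx=2.5,fy=2.5,interpolation=cv2.INTER_CUBIC)
o=np.zeros((a.shape[0]+b.shape[0],a.shape[1],3),np.uint8); o[:a.shape[0]]=a; o[a.shape[0]:,:b.shape[1]]=b
cv2.imwrite('pics/crop0.png',o); print(o.shape)
c=np.load('pics/top0.npz'); hsv=cv2.cvtColor(im,cv2.COLOR_BGR2HSV)
for nm,(x0,y0,x1,y1),z in (('border',(405,270,445,315),.012),('spacer',(475,245,502,284),.009),('rosette',(205,222,262,270),.02)):
    m=(hsv[y0:y1,x0:x1,1]>110).astype(np.uint8)
    n,l,s,_=cv2.connectedComponentsWithStats(m); k=1+s[1:,4].argmax()
    cs=cv2.findContours((l==k).astype(np.uint8),0,2)[0][0]
    r=cv2.minAreaRect(cs); bx=cv2.boxPoints(r)+[x0,y0]
    P=ray2z(c,bx,z); e=np.diff(P[[0,1,2]],axis=0)[:,:2]
    print(nm,P.mean(0).round(4),np.linalg.norm(e,axis=1).round(4),np.arctan2(e[:,1],e[:,0]).round(3),bx.round(1).tolist())
m=(hsv[...,2]>90)&(hsv[...,1]>160)&((hsv[...,0]<5)|(hsv[...,0]>175)); m[:, :330]=0;m[:,360:]=0;m[:235]=0;m[262:]=0
v,u=np.nonzero(m); print('knob',u.mean(),v.mean(),ray2z(c,[[u.mean(),v.mean()]],.06))
E
```

```text
(580, 765, 3)
border [ 0.4701 -0.2695  0.012 ] [0.06   0.0533] [-0.272 -1.81 ] [[410.2, 302.1], [416.4, 277.4], [438.5, 282.9], [432.4, 307.6]]
spacer [ 0.5358 -0.4258  0.009 ] [0.0385 0.0618] [-1.346 -2.98 ] [[478.3, 254.2], [493.7, 250.7], [499.4, 276.2], [483.9, 279.7]]
rosette [0.5754 0.1817 0.02  ] [0.0595 0.0924] [-0.236 -1.851] [[210.9, 252.6], [218.0, 228.5], [255.1, 239.4], [248.0, 263.5]]
knob 344.0 248.5 [[ 0.5656037  -0.07851445  0.06      ]]
```

View pics/crop0.png

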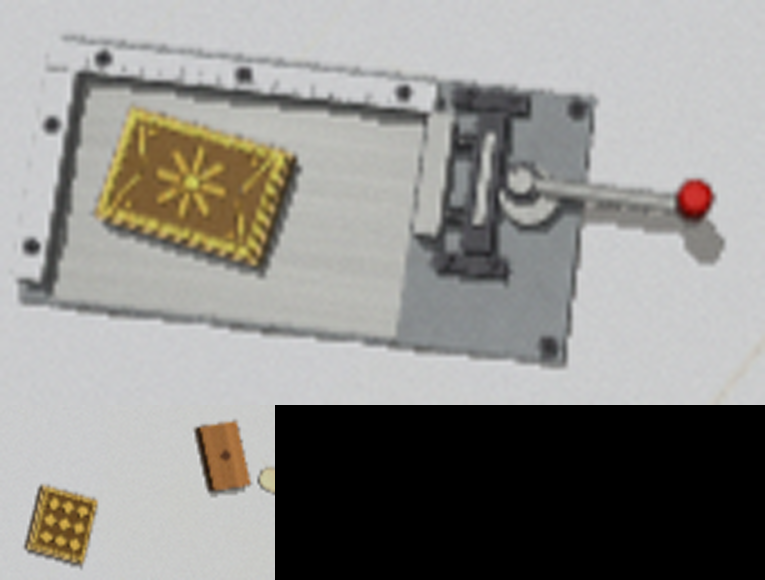

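The crop shows the bed corners at (594,97), (566,365) and (22,303), the inner rail corner at about (80,72), and the knob at (694,198), all in crop pixels. Next I'll fit the bed pose.

```bash
python3 - <<'E'
from h import *
from scipy.optimize import least_squares
c=np.load('pics/top0.npz')
L=np.array([[72,-145,8],[-72,-145,8],[-72,145,8],[50,128,28],[-62,128,28],[50,-62,28]])/1e3
U=(np.array([[594,97],[566,365],[22,303],[80,72],[50,283],[435,108]])+.5)/4.5-.5+[190,205]
def W(p,L): 
    s,k=np.sin(p[2]),np.cos(p[2]); return np.c_[p[0]+k*L[:,0]-s*L[:,1],p[1]+s*L[:,0]+k*L[:,1],L[:,2]]
f=lambda p:(proj(c,W(p,L))-U).ravel()
r=least_squares(f,[.57,.12,-.1],loss='soft_l1'); p=r.x; print(p.round(4)); print(f(p).reshape(-1,2).round(1))
K=np.array([[18,-202,60],[18,-112,60],[19,83,32],[19,11,32],[19,-34,26]])/1e3
print(W(p,K).round(4), proj(c,W(p,K))[:1])
q=ray2z(c,[[210.9,252.6],[218.0,228.5],[255.1,239.4],[248,263.5]],.032).mean(0); print('ros',q)
E
```

```text
[ 0.5714  0.1219 -0.103 ]
[[ 1.1 -0.4]
 [ 0.6 -0.3]
 [-0.6 -0.1]
 [-0.4  0. ]
 [-1.2  0.1]
 [ 0.5  0.8]]
[[ 0.5685 -0.0809  0.06  ]
 [ 0.5778  0.0086  0.06  ]
 [ 0.5988  0.2025  0.032 ]
 [ 0.5914  0.1308  0.032 ]
 [ 0.5868  0.0861  0.026 ]] [[345.05546996 247.24161453]]
ros [0.57365225 0.17935264 0.032     ]
```

Call:
jog_arm([
  [-0.18,0.2,0,0,0,0,0.87],
  [-0.18,0.3,0,0,0,0,0.87],
  [-0.18,0.3,0,0,0,0,0.87],
  [-0.18,0.3,0,0,0,0,0.87],
  [-0.18,0.3,0,0,0,0,0.87],
  [-0.18,0.3,0,0,0,0,0.87],
  [-0.18,0.3,0,0,0,0,0.87],
  [-0.18,0.3,-0.9,0,0,0,0],
  [-0.18,0.3,-0.9,0,0,0,0],
  [-0.18,0.3,-0.9,0,0,0,0],
])

```text
time: 1.1
eef_pos: [0.3375, -0.5139, 0.2306]
tcp_rot: [[0.995, -0.103, -0.0], [-0.103, -0.995, 0.001], [-0.001, -0.001, -1.0]]
wrist_force: [0.6, 0.4, -0.3]
gripper_width: 0.0502
gripper_force: 0.0
```

Call:
jog_arm([
  [-0.18,0.14,-0.95,0,0,0,0],
  [-0.18,0.14,-0.95,0,0,0,0],
  [-0.18,0.14,-0.95,0,0,0,0],
  [-0.18,0.14,-0.95,0,0,0,0],
  [-0.18,0.14,-0.95,0,0,0,0],
  [-0.18,0.14,-0.95,0,0,0,0],
  [-0.18,0.14,-0.95,0,0,0,0],
  [-0.18,0.14,-0.95,0,0,0,0],
  [-0.18,0.14,-0.95,0,0,0,0],
  [-0.18,0.14,-0.95,0,0,0,0],
])

```text
time: 2.1
eef_pos: [0.4083, -0.2347, 0.2311]
tcp_rot: [[0.995, -0.103, -0.001], [-0.103, -0.995, 0.0], [-0.001, -0.0, -1.0]]
wrist_force: [0.8, 0.3, -0.3]
gripper_width: 0.0503
gripper_force: 0.0
```

Call:
jog_arm([
  [-0.18,0.14,-0.95,0.2,0,0,0],
  [-0.18,0.14,-0.95,0.2,0,0,0],
  [-0.18,0.14,-0.95,0.2,0,0,0],
  [-0.18,0.14,-0.95,0.2,0,0,0],
  [-0.18,0.14,-0.95,0.2,0,0,0],
  [-0.18,0.14,-0.95,0.2,0,0,0],
  [-0.18,0.14,-0.95,0.2,0,0,0],
  [-0.18,0.14,-0.95,0.2,0,0,0],
  [-0.18,0.14,-0.95,0.2,0,0,0],
  [-0.18,0.14,-0.95,0.2,0,0,0],
])

```text
time: 3.1
eef_pos: [0.4795, 0.0441, 0.1709]
tcp_rot: [[0.995, -0.103, -0.0], [-0.103, -0.995, -0.0], [-0.0, 0.0, -1.0]]
wrist_force: [0.7, 0.6, 0.0]
gripper_width: 0.0503
gripper_force: 0.0
```

Call:
jog_arm([
  [-0.18,0.1,-0.9,0,0,0,0],
  [-0.18,0.1,-0.9,0,0,0,0],
  [-0.18,0,-0.6,0,0,0,0],
  [-0.18,0,0,0,0,0,0],
])

```text
time: 3.5
eef_pos: [0.4927, 0.1174, 0.1713]
tcp_rot: [[0.995, -0.098, -0.0], [-0.098, -0.995, 0.002], [-0.0, -0.002, -1.0]]
wrist_force: [-0.4, 0.3, 0.4]
gripper_width: 0.0502
gripper_force: 0.0
```

```bash
cat >> h.py <<'E'
def pt2fe(c,P):
    R,_=cv2.Rodrigues(np.array(c['rvec'],float)); t=np.array(c['tvec'],float).ravel(); K=np.array(c['camera_matrix'])
    q=np.array(P,float).reshape(-1,3)@R.T+t; h=np.hypot(q[:,0],q[:,1]); th=np.arctan2(h,q[:,2]); s=th/np.maximum(h,1e-9)
    return np.c_[K[0,0]*s*q[:,0]+K[0,2],K[1,1]*s*q[:,1]+K[1,2]]
def fe2z(c,px,z):
    R,_=cv2.Rodrigues(np.array(c['rvec'],float)); t=np.array(c['tvec'],float).ravel(); K=np.array(c['camera_matrix'])
    v=(np.atleast_2d(np.array(px,float))-K[:2,2])/[K[0,0],K[1,1]]; th=np.linalg.norm(v,axis=1,keepdims=True)
    d=np.c_[np.sinc(th/np.pi)*v,np.cos(th)]@R; o=-R.T@t
    return o+d*((z-o[2])/d[:,2])[:,None]
def W(p,L):
    L=np.array(L,float).reshape(-1,3); s,k=np.sin(p[2]),np.cos(p[2]); return np.c_[p[0]+k*L[:,0]-s*L[:,1],p[1]+s*L[:,0]+k*L[:,1],L[:,2]]
BED=[.5714,.1219,-.103]
def inbed(P,p=BED):
    P=np.atleast_2d(P); d=P[:,:2]-p[:2]; s,k=np.sin(p[2]),np.cos(p[2]); return np.c_[k*d[:,0]+s*d[:,1],-s*d[:,0]+k*d[:,1]]
E
python3 - <<'E'
from h import *
c=snap('wrist','w0.png'); print(get_obs()['eef_pos'],c['camera_matrix'])
L=np.array([[72,-145,8],[-72,-145,8],[-72,145,8],[50,128,28],[-62,128,28],[50,-62,28],[50,128,8]])/1e3
print(pt2fe(c,W(BED,L)).round(0))
E
```

```text
[0.49260879 0.11519099 0.17104804] [[371.64829954   0.         321.33213924]
 [  0.         371.64829954 241.15474566]
 [  0.           0.           1.        ]]
[[477.  53.]
 [471. 215.]
 [149. 214.]
 [150.  74.]
 [155. 207.]
 [387.  64.]
 [160.  77.]]
```

View pics/w0.png

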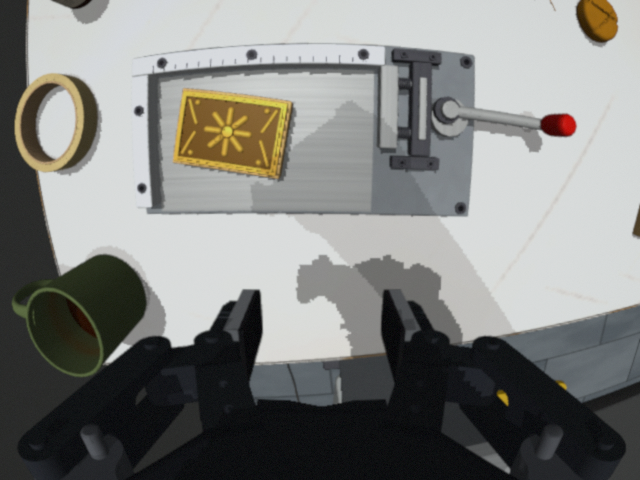

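The wrist view shows the bed corners at (475,52) and (468,216) and the inner rail corner at (151,72). They agree with the fit to within about 2 px. The rosette plate is centred near (231,132). I'll descend on its near side and push it to the far rail.

Call:
jog_arm([
  [-0.18,0,-0.4,0.87,0,0,0],
  [-0.18,0,-0.4,0.87,0,0,0.06],
  [-0.18,0,-0.4,0.87,0,0,0],
  [-0.18,0,-0.4,0.87,0,0,0],
  [-0.18,0,-0.4,0.87,0,0,0],
  [-0.18,0,-0.4,0.85,0,0,0],
  [-0.18,0.25,0,0,0,0,0],
  [-0.18,0.25,0,0,0,0,0],
  [-0.18,0.2,0,0,0,0,0],
  [-0.18,0,0,0,0,0,0],
])

```text
time: 4.55
eef_pos: [0.5244, 0.1821, 0.0168]
tcp_rot: [[0.994, -0.111, 0.003], [-0.111, -0.994, 0.0], [0.003, -0.001, -1.0]]
wrist_force: [0.8, -0.1, 0.5]
gripper_width: 0.0506
gripper_force: 0.0
```

```bash
python3 - <<'E'
from h import *
c=np.load('pics/w0.npz')
P=fe2z(c,[(183,88),(293,101),(277,180),(174,162)],.032); print(inbed(P).round(4), inbed(P).mean(0))
print('knob',inbed(fe2z(c,[(566,125)],.07)), 'corner',inbed(fe2z(c,[(151,72)],.028)))
print('tcp',inbed(get_obs()['eef_pos']),get_obs()['eef_pos'])
E
```

```text
[[ 0.0341  0.0966]
 [ 0.019   0.0096]
 [-0.0413  0.0222]
 [-0.0247  0.1058]] [-0.00322168  0.05854725]
knob [[ 0.01288921 -0.19620453]] corner [[0.051507   0.12711228]]
tcp [[-0.05296843  0.05502466]] [0.52436982 0.18207915 0.01682342]
```

Call:
jog_arm([
  [-0.18,0.14,0,0,0,0,-0.1],
  [-0.18,0.14,0,0,0,0,0],
  [-0.18,0.14,0,0,0,0,0],
  [-0.18,0.14,0,0,0,0,0],
  [-0.18,0.14,0,0,0,0,0],
  [-0.18,0.14,0,0,0,0,0],
  [-0.18,0.14,0,0,0,0,0],
  [-0.18,0.14,0,0,0,0,0],
  [-0.18,0,0,0,0,0,0],
])

```text
time: 5.45
eef_pos: [0.5549, 0.1804, 0.0151]
tcp_rot: [[0.995, -0.1, -0.001], [-0.1, -0.995, 0.0], [-0.001, -0.0, -1.0]]
wrist_force: [-2.4, 0.8, 0.1]
gripper_width: 0.0501
gripper_force: 1.3
```

Call:
jog_arm([
  [-0.18,0.1,0,0,0,0,0],
  [-0.18,0.1,0,0,0,0,0],
  [-0.18,0,0,0,0,0,0],
])

```text
time: 5.75
eef_pos: [0.555, 0.1803, 0.0147]
tcp_rot: [[0.995, -0.099, -0.01], [-0.099, -0.995, -0.002], [-0.01, 0.003, -1.0]]
wrist_force: [-16.5, 2.2, 11.9]
gripper_width: 0.0504
gripper_force: 8.2
```

Call:
jog_arm([
  [-0.18,-0.6,0,0,0,0,0.05],
  [0.5,-0.6,0,-0.1,0,0,0],
  [1,0,0.8,0,0,0,0],
  [1,0,0.8,0,0,0,0],
  [1,0,0.75,0,0,0,0],
  [1,0.6,0,0,0,0,0],
  [1,0.7,0,0,0,0,0],
  [1,0.7,0,0,0,0,0],
  [1,0.5,0,0,0,0,0],
  [1,0,0,0,0,0,0],
])

```text
time: 6.75
eef_pos: [0.5959, 0.1044, 0.0189]
tcp_rot: [[0.994, -0.106, 0.004], [-0.106, -0.994, 0.0], [0.004, -0.001, -1.0]]
wrist_force: [-1.0, 0.2, 0.8]
gripper_width: 0.0003
gripper_force: 0.0
```

```bash
python3 - <<'E'
from h import *
o=get_obs(); print('tcp',inbed(o['eef_pos']),o['eef_pos'],o['wrist_force'])
c=snap('wrist','w1.png')
E
```

```text
tcp [[ 0.02616005 -0.01489376]] [0.59589006 0.10439545 0.01887933] [-1.00347941  0.19278603  0.82499822]
```

View pics/w1.png

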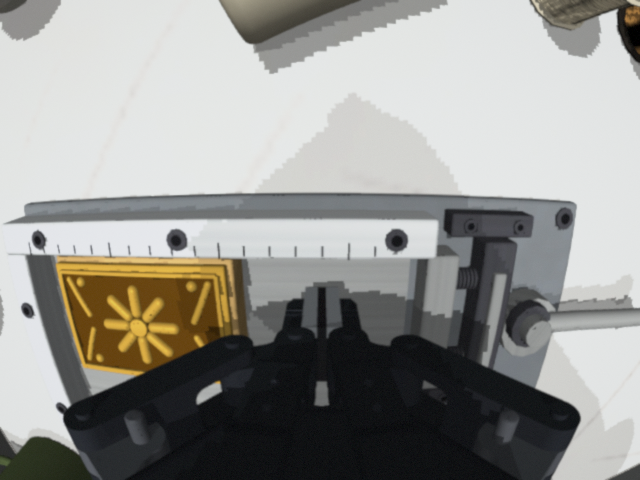

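The rosette plate is flush to the far rail (its top edge at row 258), and the gap to the left rail is about 25 px. Next I'll push it left.

Call:
jog_arm([
  [1,-0.05,-0.16,0,0,0,0],
  [1,-0.05,-0.16,0,0,0,0],
  [1,0,-0.16,0,0,0,0],
  [1,0,-0.16,0,0,0,0],
  [1,0,-0.16,0,0,0,0],
  [1,0,-0.16,0,0,0,0],
  [1,0,-0.16,0,0,0,0],
  [1,0,-0.16,0,0,0,0],
  [1,0,-0.16,0,0,0,0],
  [1,0,0,0,0,0,0],
])

```text
time: 7.8
eef_pos: [0.5935, 0.1464, 0.0181]
tcp_rot: [[0.994, -0.105, -0.002], [-0.105, -0.994, -0.004], [-0.001, 0.004, -1.0]]
wrist_force: [-1.8, -5.6, 3.7]
gripper_width: -0.0002
gripper_force: 3.1
```

Call:
jog_arm([
  [1,0,-0.12,0,0,0,0],
  [1,0,-0.12,0,0,0,0],
  [1,0,0,0,0,0,0],
])

```text
time: 8.1
eef_pos: [0.5936, 0.1467, 0.018]
tcp_rot: [[0.994, -0.109, -0.005], [-0.109, -0.994, -0.013], [-0.003, 0.013, -1.0]]
wrist_force: [-6.9, -17.8, 13.0]
gripper_width: 0.0
gripper_force: 9.3
```

Call:
jog_arm([
  [1,0,0.7,0,0,0,0],
  [1,-0.8,0,0,0,0,0],
  [1,-0.9,0,0,0,0,0],
  [0.5,-0.9,0,0,0,0,-0.04],
  [-0.06,0,-0.75,0,0,0,0],
  [-0.06,0,-0.75,0,0,0,0],
  [-0.06,0,-0.7,0,0,0,0],
  [-0.06,0.3,0,0,0,0,0],
  [-0.06,0.3,0,0,0,0,0],
  [-0.06,0.15,0,0,0,0,0],
])

```text
time: 9.1
eef_pos: [0.5455, 0.2051, 0.0182]
tcp_rot: [[0.995, -0.102, 0.001], [-0.102, -0.995, -0.0], [0.001, 0.0, -1.0]]
wrist_force: [-0.2, -0.5, 0.3]
gripper_width: 0.0453
gripper_force: 0.0
```

Call:
jog_arm([
  [-0.06,0.15,0,0,0,0,0],
  [-0.06,0.15,0,0,0,0,0],
  [-0.06,0.15,0,0,0,0,0],
  [-0.06,0.15,0,0,0,0,0],
  [-0.06,0.15,0,0,0,0,0],
  [-0.06,0,0,0,0,0,0],
])

```text
time: 9.7
eef_pos: [0.5576, 0.2038, 0.0169]
tcp_rot: [[0.995, -0.1, -0.015], [-0.1, -0.995, -0.004], [-0.015, 0.006, -1.0]]
wrist_force: [-19.8, -1.2, 13.9]
gripper_width: 0.0449
gripper_force: 9.6
```

Call:
jog_arm([
  [-0.06,-0.9,0,0,0,0,0],
  [-0.06,-0.5,0.3,-0.8,0,0,0],
  [-0.06,0,0.5,-0.9,0,0,0],
  [-0.06,0,0.9,-0.9,0,0,0],
  [-0.5,0,0.9,-0.9,0,0,0],
  [-0.8,0,0.9,-0.9,0,0,0],
  [-1,0,0.9,0,0,0,0],
])

```text
time: 10.4
eef_pos: [0.5138, 0.0764, 0.1541]
tcp_rot: [[0.995, -0.101, 0.007], [-0.101, -0.995, 0.0], [0.007, -0.001, -1.0]]
wrist_force: [1.9, 0.0, 0.0]
gripper_width: 0.0845
gripper_force: 0.0
```

```bash
python3 - <<'E'
from h import *
o=get_obs(); print(o['joints'].round(3),o['eef_pos'],o['tcp_rot'].round(3))
c=snap('wrist','w2.png')
E
```

```text
[ 0.318  0.397 -0.627  1.948  0.3    0.882 -2.136] [0.51384897 0.07641248 0.15406374] [[ 0.995 -0.101  0.007]
 [-0.101 -0.995  0.   ]
 [ 0.007 -0.001 -1.   ]]
```

View pics/w2.png

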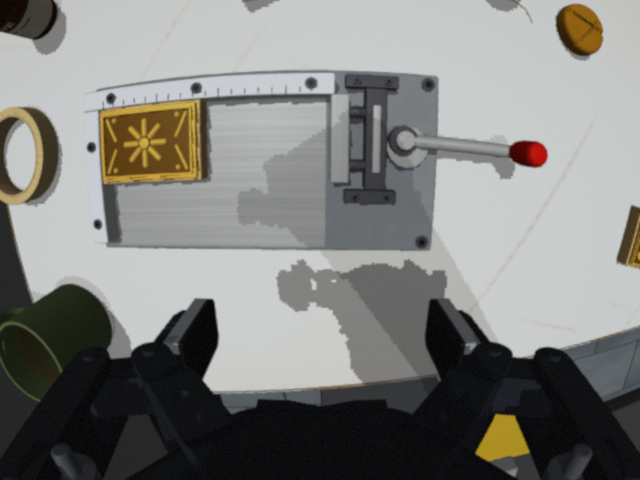

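The rosette plate is now home in the corner at (152,142), against both rails. I'm going to the border plate next.

Call:
jog_arm([
  [-1,0,0.97,0,0,0,0],
  [-1,0,0.97,0,0,0,0],
  [-1,0,0.97,0,0,0,0],
  [-1,0,0.97,0,0,0,0],
  [-1,0,0.97,0,0,0,0],
  [-1,0,0.97,0,0,0,0],
  [-1,0,0.97,0,0,0,0],
  [-1,0,0.97,0,0,0,0],
])

```text
time: 11.25
eef_pos: [0.4875, -0.1559, 0.1503]
tcp_rot: [[0.995, -0.101, -0.0], [-0.101, -0.995, 0.0], [-0.0, 0.0, -1.0]]
wrist_force: [0.5, 0.2, -0.0]
gripper_width: 0.0855
gripper_force: 0.0
```

```bash
python3 -c "
from h import *
print(get_obs()['joints'].round(3))"
```

```text
[ 0.722  0.38  -0.558  1.965  0.26   0.868 -1.646]
```

Call:
jog_arm([
  [-1,0,0.97,0,0,0,0],
  [-1,0,0.97,0,0,0,0],
  [-1,0,0,0,0,0,-0.8],
  [-1,0,0,0,0,0,-0.8],
])

```text
time: 11.65
eef_pos: [0.4814, -0.2141, 0.15]
tcp_rot: [[1.0, 0.027, -0.001], [0.027, -1.0, -0.0], [-0.001, 0.0, -1.0]]
wrist_force: [-0.7, 0.1, 0.5]
gripper_width: 0.085
gripper_force: 0.0
```

```bash
python3 -c "
from h import *
print(get_obs()['joints'].round(3))"
```

```text
[ 0.828  0.407 -0.562  1.929  0.277  0.882 -1.419]
```

Call:
jog_arm([
  [-1,-0.2,0.92,0,0,0,0],
  [-1,-0.2,0.92,0,0,0,0],
  [-1,0,0,0,0,0,-1],
  [-1,0,0,0,0,0,-1],
  [-1,0,0,0,0,0,-1],
  [-1,0,0,0,0,0,-1],
  [-1,0,0,0,0,0,-1],
  [-1,0,0,0,0,0,-1],
  [-1,0,0,0,0,0,-1],
  [-1,0,0,0,0,0,-1],
])

```text
time: 12.65
eef_pos: [0.4713, -0.2681, 0.1502]
tcp_rot: [[0.784, 0.621, -0.0], [0.621, -0.784, 0.0], [-0.0, -0.0, -1.0]]
wrist_force: [1.3, -0.6, 0.2]
gripper_width: 0.0856
gripper_force: 0.0
```

Call:
jog_arm([
  [-1,0,0,0,0,0,-1],
  [-1,0,0,0,0,0,-1],
  [-1,0,0,0,0,0,-1],
  [-1,0,0,0,0,0,-1],
  [-1,0,0,0,0,0,-1],
  [-1,0,0,0,0,0,-1],
  [-1,0,0,0,0,0,-1],
  [-1,0,0,0,0,0,-0.9],
  [-1,0,0,0,0,0,0],
])

```text
time: 13.55
eef_pos: [0.4713, -0.2682, 0.1501]
tcp_rot: [[0.268, 0.963, -0.0], [0.963, -0.268, 0.001], [0.0, -0.0, -1.0]]
wrist_force: [-0.2, 0.1, -0.1]
gripper_width: 0.0855
gripper_force: 0.0
```

```bash
python3 - <<'E'
from h import *
o=get_obs(); print(o['joints'].round(3),o['eef_pos'],o['tcp_rot'].round(3))
c=snap('wrist','w3.png')
im=cv2.imread('pics/w3.png'); hsv=cv2.cvtColor(im,cv2.COLOR_BGR2HSV)
u0,v0=pt2fe(c,[[.4701,-.2695,.012]])[0]; print(u0,v0)
m=(hsv[...,1]>110)&(hsv[...,2]>50); g=np.indices(m.shape); m&=(np.abs(g[0]-v0)<120)&(np.abs(g[1]-u0)<120)
n,l,s,_=cv2.connectedComponentsWithStats(m.astype(np.uint8)); k=1+s[1:,4].argmax(); print(s[k])
cs=cv2.findContours((l==k).astype(np.uint8),0,2)[0][0]
cv2.drawContours(im,[cs],-1,(0,0,255),1); cv2.imwrite('pics/w3b.png',im)
P=fe2z(c,cs[:,0],.024)[:,:2].astype(np.float32)*1000
r=cv2.minAreaRect(P); print(r)
E
```

```text
[ 1.117  0.507 -0.826  1.886  0.455  0.947 -0.191] [ 0.47126532 -0.26817077  0.15008158] [[ 0.268  0.963 -0.   ]
 [ 0.963 -0.268  0.001]
 [ 0.    -0.    -1.   ]]
321.883190250834 230.24946013332826
[ 281  196   80   69 5313]
((469.85931396484375, -266.62860107421875), (52.78233337402344, 58.873199462890625), 74.53031158447266)
```

View pics/w3b.png

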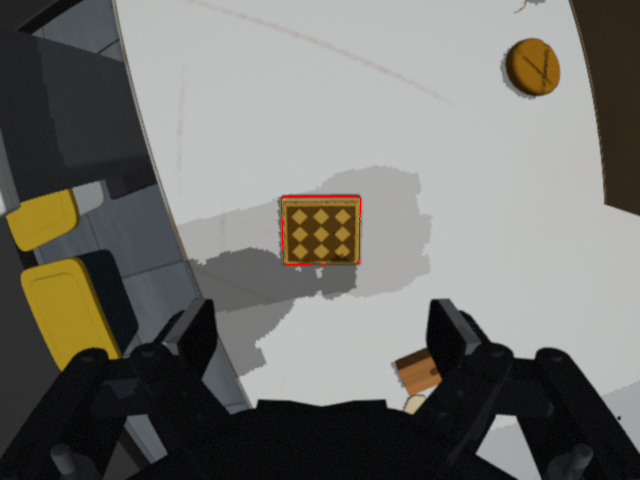

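The border plate is at (321,230), centred between the fingers and square to them. Descending to grasp it.

Call:
jog_arm([
  [-1,0.02,0,0.95,0,0,0],
  [-1,0,0,0.95,0,0,0],
  [-1,0,0,0.95,0,0,0],
  [-1,0,0,0.95,0,0,0],
  [-1,0,0,0.7,0,0,0],
  [-1,0,0,0.4,0,0,0],
  [-1,0,0,0.15,0,0,0],
  [0.2,0,0,0,0,0,0],
  [1,0,0,0,0,0,0],
  [1,0,0,0,0,0,0],
])

```text
time: 14.6
eef_pos: [0.4725, -0.2679, 0.0]
tcp_rot: [[0.269, 0.963, 0.002], [0.963, -0.269, -0.001], [-0.001, 0.002, -1.0]]
wrist_force: [-0.1, 1.0, 3.3]
gripper_width: 0.0606
gripper_force: 66.8
```

Call:
jog_arm([
  [1,0,0,0,0,0,0],
  [1,0,0,0,0,0,0],
])

```text
time: 14.8
eef_pos: [0.4725, -0.2679, 0.0]
tcp_rot: [[0.269, 0.963, 0.002], [0.963, -0.269, -0.001], [-0.001, 0.002, -1.0]]
wrist_force: [-1.1, 0.3, 6.3]
gripper_width: 0.0602
gripper_force: 67.2
```

Call:
jog_arm([
  [1,0,0,-0.9,0,0,0],
  [1,0,0,-0.9,0,0,-0.7],
  [1,0,0,-0.9,0,0,-0.7],
  [1,0,0,-0.9,0,0,-0.72],
  [1,0.8,0.11,-0.2,0,0,0],
  [1,0.97,0.11,0,0,0,0],
  [1,0.97,0.11,0,0,0,0],
  [1,0.97,0.11,0,0,0,0],
  [1,0.97,0.11,0,0,0,0],
  [1,0.97,0.11,0,0,0,0],
])

```text
time: 15.8
eef_pos: [0.5083, -0.1001, 0.1128]
tcp_rot: [[0.102, 0.995, -0.0], [0.995, -0.102, -0.0], [-0.0, -0.0, -1.0]]
wrist_force: [-0.1, 0.2, -3.0]
gripper_width: 0.0605
gripper_force: 67.0
```

Call:
jog_arm([
  [1,0.97,0.11,0,0,0,0],
  [1,0.97,0.11,0,0,0,0],
  [1,0.97,0.11,0,0,0,0],
  [1,0.97,0.11,0,0,0,0],
  [1,0.97,0.11,0,0,0,0],
  [1,0.97,0.11,0,0,0,0],
  [1,0.97,0.11,0,0,0,0],
  [1,0.5,0.11,0,0,0,0],
  [1,0,0,0,0,0,0],
])

```text
time: 16.7
eef_pos: [0.5571, 0.1173, 0.1131]
tcp_rot: [[0.098, 0.995, 0.001], [0.995, -0.098, 0.002], [0.002, 0.001, -1.0]]
wrist_force: [-0.3, -0.2, -2.2]
gripper_width: 0.0608
gripper_force: 66.8
```

```bash
python3 - <<'E'
from h import *
o=get_obs(); print(o['joints'].round(3),o['eef_pos'],inbed(o['eef_pos']),o['gripper_width'],o['tcp_rot'][:2,0].round(3))
c=snap('wrist','w4.png')
E
```

```text
[ 0.377  0.622 -0.836  1.844  0.567  0.931 -0.816] [0.55710806 0.11732167 0.11310787] [[-0.01374546 -0.00602354]] 0.060812701504542446 [0.098 0.995]
```

View pics/w4.png

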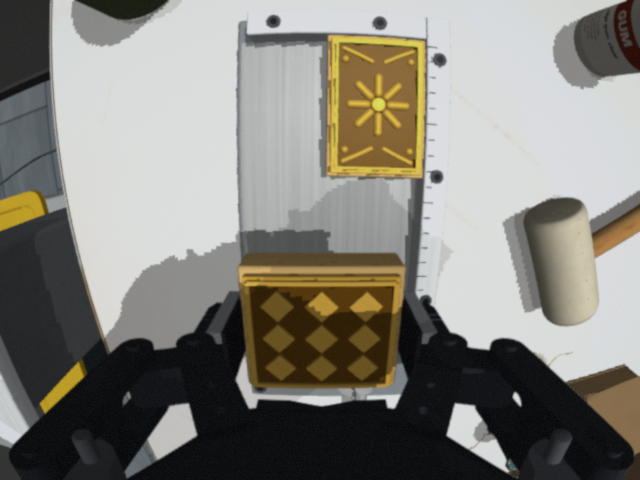

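The border plate is held level and square, and the rosette plate's free face is at row ~170–177. I'll check that edge's position in the bed frame.

```bash
python3 - <<'E'
from h import *
c=np.load('pics/w4.npz')
print(inbed(fe2z(c,[(375,166),(375,170)],.032)),inbed(fe2z(c,[(375,178)],.008)), 'rail corner top', inbed(fe2z(c,[(427,36)],.028)))
print(pt2fe(c,W(BED,[[.019,.038,.032],[.019,.038,.008],[.05,.128,.028]])))
# border leading bottom/top edge
z=.1131
print(inbed(fe2z(c,[(320,255)],z)),inbed(fe2z(c,[(320,275)],z+.024)))
E
```

```text
[[0.01755226 0.04748377]
 [0.01761308 0.045036  ]] [[0.02124298 0.03763333]] rail corner top [[0.05064022 0.13222822]]
[[376.9360506  181.49318831]
 [371.72727409 177.39519538]
 [426.15917869  42.1116418 ]]
[[-0.01536908  0.01710594]] [[-0.01528719  0.01762709]]
```

Call:
jog_arm([
  [1,0.2,0.05,0.6,0,0,-0.06],
  [1,0.2,0,0.7,0,0,0],
  [1,0,0,0.8,0,0,0],
  [1,0,0,0.7,0,0,0],
  [1,0,0,0.4,0,0,0],
  [1,0,0,0.2,0,0,0],
  [1,0,0,0.07,0,0,0],
  [1,0,0,0.05,0,0,0],
])

```text
time: 17.55
eef_pos: [0.5597, 0.1251, 0.008]
tcp_rot: [[0.098, 0.995, -0.0], [0.995, -0.098, -0.001], [-0.001, -0.0, -1.0]]
wrist_force: [-7.2, -4.5, 15.2]
gripper_width: 0.0609
gripper_force: 69.0
```

Call:
jog_arm([
  [1,0,0,-0.05,0,0,0],
  [1,0.08,0,0,0,0,-0.06],
  [1,0.08,0,0,0,0,0],
  [1,0.08,0,0,0,0,0],
])

```text
time: 17.95
eef_pos: [0.5609, 0.1333, 0.009]
tcp_rot: [[0.092, 0.996, 0.001], [0.996, -0.092, 0.0], [0.001, 0.001, -1.0]]
wrist_force: [-0.0, -0.3, -3.0]
gripper_width: 0.0608
gripper_force: 66.9
```

Call:
jog_arm([
  [1,0.04,0,0,0,0,0.13],
  [1,0.07,0,0,0,0,0],
  [1,0.07,0,0,0,0,0],
  [1,0,0,0,0,0,0],
])

```text
time: 18.35
eef_pos: [0.561, 0.1385, 0.0087]
tcp_rot: [[0.102, 0.995, -0.0], [0.995, -0.102, -0.0], [-0.0, -0.0, -1.0]]
wrist_force: [0.2, -0.6, -1.5]
gripper_width: 0.0607
gripper_force: 66.9
```

Call:
jog_arm([
  [1,0.06,0,0,0,0,0],
  [1,0.06,0,0,0,0,0],
  [1,0.06,0,0,0,0,0],
  [1,0,0,0,0,0,0],
])

```text
time: 18.75
eef_pos: [0.5611, 0.1386, 0.0083]
tcp_rot: [[0.106, 0.994, -0.003], [0.994, -0.106, -0.007], [-0.007, -0.002, -1.0]]
wrist_force: [-3.0, -9.4, 2.9]
gripper_width: 0.0609
gripper_force: 67.6
```

Call:
jog_arm([
  [1,-0.1,0,0.02,0,0,0],
  [-0.8,0,0,0,0,0,0],
  [-0.8,0,0,0,0,0,0],
  [-0.8,0,0,0,0,0,0],
  [-0.8,0,0,-0.8,0,0,0],
  [-0.8,0,0,-0.9,0,0,0],
  [0,0,-0.9,-0.4,0,0,0],
  [1,0,-0.97,0,0,0,0],
  [1,0,0,0.9,0,0,0],
  [1,0,0,0.6,0,0,0],
])

```text
time: 19.75
eef_pos: [0.5053, 0.1468, 0.0258]
tcp_rot: [[0.101, 0.995, 0.001], [0.995, -0.101, -0.0], [0.0, 0.001, -1.0]]
wrist_force: [0.4, -0.9, -1.1]
gripper_width: 0.0189
gripper_force: 0.0
```

```bash
python3 - <<'E'
from h import *
o=get_obs(); print(inbed(o['eef_pos']),o['eef_pos'],o['gripper_width'],o['tcp_rot'][:2,0].round(3),o['wrist_force'])
E
```

```text
[[-0.06833802  0.01793181]] [0.50526787 0.14676315 0.02582037] 0.018853481511363943 [0.101 0.995] [ 0.35556618 -0.94339847 -1.1442644 ]
```

Call:
jog_arm([
  [1,-0.03,0.1,0.3,0,0,0],
  [1,0,0.2,0,0,0,0],
  [1,0,0.2,0,0,0,0],
  [1,0,0.2,0,0,0,0],
  [1,0,0.2,0,0,0,0],
  [1,0,0.2,0,0,0,0],
  [1,0,0.15,0,0,0,0],
  [1,0,0.12,0,0,0,0],
  [1,0,0.12,0,0,0,0],
  [1,0,0.1,0,0,0,0],
])

```text
time: 20.75
eef_pos: [0.5485, 0.1411, 0.0168]
tcp_rot: [[0.102, 0.995, -0.007], [0.995, -0.102, -0.002], [-0.002, -0.007, -1.0]]
wrist_force: [-18.9, -0.3, 13.2]
gripper_width: -0.0
gripper_force: 9.3
```

Call:
jog_arm([
  [1,0,0.1,0,0,0,0],
  [1,0,0.1,0,0,0,0],
  [1,0,0,0,0,0,0],
])

```text
time: 21.05
eef_pos: [0.5486, 0.1412, 0.0162]
tcp_rot: [[0.099, 0.995, -0.016], [0.995, -0.099, -0.004], [-0.005, -0.016, -1.0]]
wrist_force: [-25.9, -1.2, 20.7]
gripper_width: -0.0002
gripper_force: 13.6
```

```bash
python3 - <<'E'
from h import *
o=get_obs(); print(inbed(o['eef_pos']),o['eef_pos'],o['gripper_width'],o['tcp_rot'][:2,0].round(3),o['wrist_force'])
E
```

```text
[[-0.02463879  0.01684992]] [0.54862426 0.14119393 0.01621928] -0.0002486974873390183 [0.099 0.995] [-25.91025859  -1.16866001  20.7108713 ]
```

Call:
jog_arm([
  [1,0,-0.6,0,0,0,0],
  [1,0,-0.7,-0.03,0,0,0],
  [1,-0.85,0,0,0,0,0],
  [1,-0.85,0,0,0,0,0],
  [1,0,0.8,0,0,0,0],
  [1,0,0.8,0,0,0,0],
  [1,0,0.8,0,0,0,0],
  [1,0.1,0,0,0,0,0],
  [1,0.1,0,0,0,0,0],
  [1,0.1,0,0,0,0,0],
])

```text
time: 22.05
eef_pos: [0.5864, 0.0953, 0.0179]
tcp_rot: [[0.102, 0.995, -0.001], [0.995, -0.102, -0.0], [-0.0, -0.001, -1.0]]
wrist_force: [1.2, -1.7, 0.0]
gripper_width: -0.0003
gripper_force: 2.5
```

Call:
jog_arm([
  [1,0.1,0,0,0,0,0],
  [1,0.1,0,0,0,0,0],
  [1,0,0,0,0,0,0],
])

```text
time: 22.35
eef_pos: [0.5865, 0.0953, 0.0179]
tcp_rot: [[0.105, 0.994, -0.003], [0.994, -0.105, -0.009], [-0.009, -0.002, -1.0]]
wrist_force: [-4.2, -10.8, 8.1]
gripper_width: 0.0
gripper_force: 5.7
```

```bash
python3 - <<'E'
from h import *
o=get_obs(); print(inbed(o['eef_pos']),o['eef_pos'],o['gripper_width'],o['tcp_rot'][:2,0].round(3),o['wrist_force'])
E
```

```text
[[ 0.01770906 -0.02489626]] [0.58645542 0.09531488 0.01789352] 3.2674309495234114e-05 [0.105 0.994] [ -4.17733543 -10.80266753   8.12952981]
```

Call:
jog_arm([
  [1,-0.4,0,0,0,0,0],
  [1,0,0,-0.9,0,0,0],
  [1,0,0,-0.9,0,0,0],
  [1,-0.3,0,-0.9,0,0,0],
  [0.5,-0.6,0,-0.9,0,0,0],
  [0,-0.97,0,-0.5,0,0,0],
  [-1,-0.97,0,-0.3,0,0,0],
  [-1,-0.97,0,0,0,0,0],
  [-1,-0.97,0,0,0,0,0],
  [-1,-0.97,0,0,0,0,0],
])

```text
time: 23.35
eef_pos: [0.5683, -0.0833, 0.1501]
tcp_rot: [[0.102, 0.995, 0.0], [0.995, -0.102, 0.0], [0.0, 0.0, -1.0]]
wrist_force: [0.8, -0.2, -0.3]
gripper_width: 0.0846
gripper_force: 0.0
```

Call:
jog_arm([
  [-1,-0.97,0,0,0,0,0],
  [-1,-0.97,0,0,0,0,0],
  [-1,-0.97,0,0,0,0,0],
  [-1,-0.97,0,0,0,0,0],
  [-1,-0.97,0,0,0,0,0],
  [-1,-0.97,0,0,0,0,0],
  [-1,-0.97,0.1,0,0,0,0],
  [-1,-0.97,0,0,0,0,0],
  [-1,-0.97,0,0,0,0,0],
  [-1,-0.97,0,0,0,0,0],
])

```text
time: 24.35
eef_pos: [0.5418, -0.3728, 0.1499]
tcp_rot: [[0.101, 0.995, 0.0], [0.995, -0.101, 0.0], [0.0, 0.0, -1.0]]
wrist_force: [1.5, 0.5, 0.4]
gripper_width: 0.0855
gripper_force: 0.0
```

Call:
jog_arm([
  [-1,-0.9,0,0,0,0,0],
  [-1,-0.3,0,0,0,0,0],
  [-1,0,0,0,0,0,-0.85],
  [-1,0,0,0,0,0,-0.85],
  [-1,0,0,0,0,0,-0.8],
  [-1,0,0,0,0,0,-0.8],
  [-1,0,0,0,0,0,0],
])

```text
time: 25.05
eef_pos: [0.5387, -0.4064, 0.1499]
tcp_rot: [[-0.163, 0.987, 0.0], [0.987, 0.163, 0.001], [0.001, 0.0, -1.0]]
wrist_force: [0.8, -0.3, -0.1]
gripper_width: 0.0852
gripper_force: 0.0
```

```bash
python3 - <<'E'
from h import *
o=get_obs(); print(o['joints'].round(3),o['eef_pos'],o['tcp_rot'].round(3))
c=snap('wrist','w5.png')
im=cv2.imread('pics/w5.png'); hsv=cv2.cvtColor(im,cv2.COLOR_BGR2HSV)
u0,v0=pt2fe(c,[[.5358,-.4258,.012]])[0]; print(u0,v0)
m=(hsv[...,1]>110)&(hsv[...,2]>50); g=np.indices(m.shape); m&=(np.abs(g[0]-v0)<100)&(np.abs(g[1]-u0)<100)
n,l,s,_=cv2.connectedComponentsWithStats(m.astype(np.uint8)); k=1+s[1:,4].argmax(); print(s[k])
cs=cv2.findContours((l==k).astype(np.uint8),0,2)[0][0]
cv2.drawContours(im,[cs],-1,(0,0,255),1); cv2.imwrite('pics/w5b.png',im)
P=fe2z(c,cs[:,0],.018)[:,:2].astype(np.float32)*1000
print(cv2.minAreaRect(P))
E
```

```text
[ 1.158  0.75  -0.849  1.541  0.6    1.128  0.343] [ 0.5387266  -0.40640962  0.14990486] [[-0.163  0.987  0.   ]
 [ 0.987  0.163  0.001]
 [ 0.001  0.    -1.   ]]
314.81044677163146 251.86075460848878
[ 274  228   80   46 3330]
((534.5071411132812, -423.32763671875), (60.80881118774414, 36.67402267456055), 9.281763076782227)
```

View pics/w5b.png

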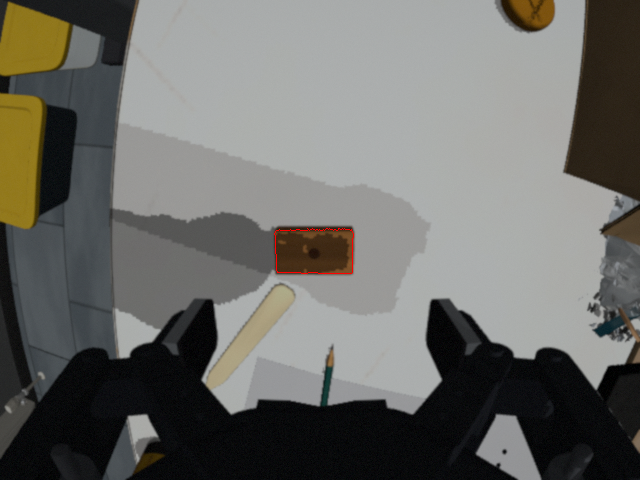

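The spacer is at (314,251), square to the fingers, with the bone folder clear of the finger paths. Grasping it.

Call:
jog_arm([
  [-1,-0.63,-0.21,0.5,0,0,0],
  [-1,0,0,0.95,0,0,0],
  [-1,0,0,0.95,0,0,0],
  [-1,0,0,0.95,0,0,0],
  [-1,0,0,0.85,0,0,0],
  [-1,0,0,0.5,0,0,0],
  [-1,0,0,0.25,0,0,0],
  [0.2,0,0,0,0,0,0],
  [1,0,0,0,0,0,0],
  [1,0,0,0,0,0,0],
])

```text
time: 26.1
eef_pos: [0.5365, -0.4288, 0.0035]
tcp_rot: [[-0.16, 0.987, 0.003], [0.987, 0.16, -0.002], [-0.002, 0.002, -1.0]]
wrist_force: [0.4, 0.6, -1.4]
gripper_width: 0.0602
gripper_force: 66.2
```

Call:
jog_arm([
  [1,0,0,0,0,0,0],
  [1,0,0,-0.05,0,0,0],
])

```text
time: 26.3
eef_pos: [0.5353, -0.4283, 0.0036]
tcp_rot: [[-0.16, 0.987, 0.001], [0.987, 0.16, -0.001], [-0.001, 0.0, -1.0]]
wrist_force: [0.3, 0.9, -0.9]
gripper_width: 0.0603
gripper_force: 66.2
```

```bash
python3 - <<'E'
from h import *
c=np.load('pics/w2.npz')
print('bar',inbed(fe2z(c,[(333,95),(331,140),(331,182)],.026)).round(4))
print('ros right top',inbed(fe2z(c,[(200,140)],.032)).round(4),'rail',inbed(fe2z(c,[(101,108)],.028)).round(4),'knob',inbed(fe2z(c,[(527,153)],.07)).round(4),'piv',inbed(fe2z(c,[(405,140)],.053)).round(4))
E
```

```text
bar [[ 0.0484 -0.0589]
 [ 0.0153 -0.0575]
 [-0.0155 -0.0576]]
ros right top [[0.0178 0.0383]] rail [[0.0513 0.1274]] knob [[ 0.0137 -0.1894]] piv [[ 0.0165 -0.1059]]
```

Call:
jog_arm([
  [1,0,0,-0.9,0,0,0],
  [1,0,0,-0.9,0,0,0.85],
  [1,0,0,-0.9,0,0,0.85],
  [1,0,0,-0.9,0,0,0.8],
  [1,0,0,-0.4,0,0,0.82],
  [1,0.6,0,0,0,0,0],
  [1,0.97,0,0,0,0,0],
  [1,0.97,0,0,0,0,0],
  [1,0.97,0,0,0,0,0],
  [1,0.97,0,0,0,0,0],
])

```text
time: 27.3
eef_pos: [0.5483, -0.2911, 0.1218]
tcp_rot: [[0.101, 0.995, -0.002], [0.995, -0.101, 0.002], [0.001, -0.002, -1.0]]
wrist_force: [0.3, -0.1, -0.4]
gripper_width: 0.0605
gripper_force: 66.3
```

Call:
jog_arm([
  [1,0.97,-0.1,0,0,0,0],
  [1,0.97,-0.1,0,0,0,0],
  [1,0.97,-0.1,0,0,0,0],
  [1,0.97,-0.1,0,0,0,0],
  [1,0.97,-0.1,0,0,0,0],
  [1,0.97,-0.1,0,0,0,0],
  [1,0.97,-0.1,0,0,0,0],
  [1,0.97,-0.1,0,0,0,0],
  [1,0.97,-0.1,0,0,0,0],
  [1,0.97,-0.1,0,0,0,0],
])

```text
time: 28.3
eef_pos: [0.5478, 0.0006, 0.122]
tcp_rot: [[0.101, 0.995, -0.002], [0.995, -0.101, 0.0], [0.0, -0.002, -1.0]]
wrist_force: [1.0, 0.8, -0.4]
gripper_width: 0.0606
gripper_force: 66.3
```

Call:
jog_arm([
  [1,0.9,-0.1,0.5,0,0,0],
  [1,0.9,0,0.5,0,0,0],
  [1,0.7,0,0.4,0,0,0],
  [1,0,0,0,0,0,0],
  [1,0,0,0,0,0,0],
])

```text
time: 28.8
eef_pos: [0.5528, 0.0742, 0.0801]
tcp_rot: [[0.101, 0.995, -0.002], [0.995, -0.101, -0.0], [-0.0, -0.002, -1.0]]
wrist_force: [0.0, -0.3, -0.4]
gripper_width: 0.0599
gripper_force: 66.2
```

```bash
python3 - <<'E'
from h import *
o=get_obs(); print(inbed(o['eef_pos']),o['eef_pos'],o['gripper_width'],o['tcp_rot'][:2,0].round(4),o['wrist_force'])
E
```

```text
[[-0.01356024 -0.04932149]] [0.55284049 0.07423414 0.08011667] 0.05994810431663629 [0.1006 0.9949] [ 0.03735579 -0.2879475  -0.43959596]
```

Call:
jog_arm([
  [1,0.41,0,0.4,0,0,0.03],
  [1,0,0,0.6,0,0,0],
  [1,0,0,0.35,0,0,0],
  [1,0,0,0.25,0,0,0],
  [1,0,0,0.2,0,0,0],
  [1,0,0,0,0,0,0],
])

```text
time: 29.4
eef_pos: [0.5553, 0.0847, 0.0261]
tcp_rot: [[0.107, 0.994, -0.001], [0.994, -0.107, -0.0], [-0.001, -0.001, -1.0]]
wrist_force: [-0.5, -0.6, -0.5]
gripper_width: 0.0602
gripper_force: 66.3
```

```bash
python3 - <<'E'
from h import *
o=get_obs(); print(inbed(o['eef_pos']),o['eef_pos'],o['gripper_width'],o['tcp_rot'][:2,0].round(4),o['wrist_force'])
E
```

```text
[[-0.01219118 -0.03868149]] [0.55529628 0.08467699 0.02612539] 0.060155022313899936 [0.1073 0.9942] [-0.53213281 -0.57156464 -0.51549203]
```

Call:
jog_arm([
  [1,0,0,0.2,0,0,-0.05],
  [1,0,0,0.15,0,0,0],
  [1,0,0,0.08,0,0,0],
  [1,0,0,0,0,0,0],
])

```text
time: 29.8
eef_pos: [0.5556, 0.0853, 0.0138]
tcp_rot: [[0.103, 0.995, -0.0], [0.995, -0.103, -0.0], [-0.0, -0.0, -1.0]]
wrist_force: [-0.2, -0.3, -0.9]
gripper_width: 0.0601
gripper_force: 66.3
```

Call:
jog_arm([
  [1,0.06,0,0,0,0,0],
  [1,0.06,0,0,0,0,0],
  [1,0.06,0,0,0,0,0],
  [1,0,0,0,0,0,0],
])

```text
time: 30.2
eef_pos: [0.5563, 0.0884, 0.0142]
tcp_rot: [[0.104, 0.995, -0.001], [0.995, -0.104, -0.004], [-0.004, -0.0, -1.0]]
wrist_force: [-2.1, -5.4, 2.1]
gripper_width: 0.0603
gripper_force: 66.5
```

```bash
python3 - <<'E'
from h import *
o=get_obs(); print(inbed(o['eef_pos']),o['eef_pos'],o['gripper_width'],o['tcp_rot'][:2,0].round(4),o['wrist_force'])
E
```

```text
[[-0.0115506  -0.03484663]] [0.55632775 0.08842566 0.01418708] 0.06032153431040663 [0.1045 0.9945] [-2.07799877 -5.38251419  2.0512242 ]
```

Call:
jog_arm([
  [1,0,0,0.06,0,0,0],
  [1,0,0,0.06,0,0,0],
  [1,0,0,0,0,0,0],
])

```text
time: 30.5
eef_pos: [0.5566, 0.0884, 0.0108]
tcp_rot: [[0.105, 0.995, -0.0], [0.995, -0.105, -0.003], [-0.003, 0.0, -1.0]]
wrist_force: [-0.9, -5.7, 3.5]
gripper_width: 0.0602
gripper_force: 66.6
```

Call:
jog_arm([
  [-0.7,0,0,0,0,0,0],
  [-0.7,0,0,0,0,0,0],
  [-0.7,0,0,0,0,0,0],
  [-0.7,0,0,-0.8,0,0,0],
  [-0.7,0,0,-0.9,0,0,0],
  [0.2,0,-0.95,-0.3,0,0,0],
  [1,0,-0.97,0,0,0,0],
  [1,0,0,0.7,0,0,0],
  [1,0,0,0.8,0,0,0],
  [1,0,0,0.2,0,0,0],
])

```text
time: 31.5
eef_pos: [0.4976, 0.0966, 0.018]
tcp_rot: [[0.102, 0.995, -0.003], [0.995, -0.102, -0.0], [-0.001, -0.003, -1.0]]
wrist_force: [-0.6, -0.5, -0.1]
gripper_width: 0.0005
gripper_force: 0.0
```

```bash
python3 - <<'E'
from h import *
o=get_obs(); print(inbed(o['eef_pos']),o['eef_pos'],o['gripper_width'],o['tcp_rot'][:2,0].round(4),o['wrist_force'])
E
```

```text
[[-0.07079098 -0.03277886]] [0.49761394 0.09657345 0.01800026] 0.000522068070262958 [0.102  0.9948] [-0.60461654 -0.46365222 -0.14147767]
```

Call:
jog_arm([
  [1,0,0.2,0.02,0,0,0],
  [1,0,0.2,0,0,0,0],
  [1,0,0.2,0,0,0,0],
  [1,0,0.2,0,0,0,0],
  [1,0,0.2,0,0,0,0],
  [1,0,0.2,0,0,0,0],
  [1,0,0.12,0,0,0,0],
  [1,0,0.12,0,0,0,0],
  [1,0,0.12,0,0,0,0],
  [1,0,0.12,0,0,0,0],
])

```text
time: 32.5
eef_pos: [0.5485, 0.0918, 0.0196]
tcp_rot: [[0.102, 0.995, -0.002], [0.995, -0.102, -0.0], [-0.001, -0.002, -1.0]]
wrist_force: [-5.6, 0.1, 7.6]
gripper_width: 0.0003
gripper_force: 5.2
```

Call:
jog_arm([
  [1,0,0.1,0,0,0,0],
  [1,0,0.1,0,0,0,0],
  [1,0,0,0,0,0,0],
])

```text
time: 32.8
eef_pos: [0.5502, 0.0916, 0.0195]
tcp_rot: [[0.102, 0.995, -0.009], [0.995, -0.102, -0.002], [-0.003, -0.009, -1.0]]
wrist_force: [-17.1, -0.4, 21.2]
gripper_width: -0.0002
gripper_force: 13.2
```

```bash
python3 - <<'E'
from h import *
o=get_obs(); print(inbed(o['eef_pos']),o['eef_pos'],o['gripper_width'],o['tcp_rot'][:2,0].round(4),o['wrist_force'])
E
```

```text
[[-0.01797498 -0.03230047]] [0.55019921 0.09161887 0.0194617 ] -0.00015198473574270518 [0.1016 0.9948] [-17.07875578  -0.42244232  21.24363943]
```

Call:
jog_arm([
  [1,0,-0.6,0,0,0,0],
  [1,0,-0.3,0.15,0,0,0],
  [1,0,0,0.12,0,0,0],
  [1,0,0.2,0,0,0,0],
  [1,0,0,0,0,0,0],
])

```text
time: 33.3
eef_pos: [0.5365, 0.0926, 0.0108]
tcp_rot: [[0.104, 0.995, 0.002], [0.995, -0.104, 0.0], [0.0, 0.002, -1.0]]
wrist_force: [0.5, -1.2, -0.5]
gripper_width: 0.0001
gripper_force: 0.0
```

Call:
jog_arm([
  [1,0,0.12,0,0,0,0],
  [1,0,0.12,0,0,0,0],
  [1,0,0.12,0,0,0,0],
  [1,0,0,0,0,0,0],
])

```text
time: 33.7
eef_pos: [0.5429, 0.0922, 0.0104]
tcp_rot: [[0.102, 0.995, -0.004], [0.995, -0.102, -0.001], [-0.001, -0.004, -1.0]]
wrist_force: [-5.7, 0.8, 4.8]
gripper_width: -0.0
gripper_force: 3.1
```

```bash
python3 - <<'E'
from h import *
o=get_obs(); print(inbed(o['eef_pos']),o['eef_pos'],o['gripper_width'],o['tcp_rot'][:2,0].round(4),o['wrist_force'])
E
```

```text
[[-0.02527853 -0.0325214 ]] [0.54291165 0.09215004 0.01038348] -7.804865288671127e-06 [0.1024 0.9947] [-5.68523228  0.82485801  4.82447348]
```

Call:
jog_arm([
  [1,0,0.12,0,0,0,0],
  [1,0,0.1,0,0,0,0],
  [1,0,0,0,0,0,0],
])

```text
time: 34.0
eef_pos: [0.5431, 0.0922, 0.0096]
tcp_rot: [[0.101, 0.995, -0.015], [0.995, -0.101, -0.002], [-0.004, -0.014, -1.0]]
wrist_force: [-21.0, 0.6, 15.9]
gripper_width: -0.0003
gripper_force: 10.6
```

```bash
python3 - <<'E'
from h import *
o=get_obs(); print(inbed(o['eef_pos']),o['eef_pos'],o['wrist_force'],o['joints'].round(2))
# knob position in bed frame from w5/w2/w0 and top for lever
b=[BED[0],BED[1]+.0016,BED[2]]
print(W(b,[[.018,-.112,.053],[.018,-.202,.053]]))
c=np.load('pics/top0.npz'); print(ray2z(c,[[344.2,248.5]],.068), inbed(ray2z(c,[[344.2,248.5]],.068),b))
c=np.load('pics/w0.npz'); print(inbed(fe2z(c,[(566,125)],.068),b))
E
```

```text
[[-0.02505165 -0.03245488]] [0.54314418 0.09219288 0.00958568] [-21.03237329   0.59407491  15.85447921] [ 0.33  0.75 -0.72  1.91  0.7   0.77 -0.89]
[[ 0.57778899  0.01024286  0.053     ]
 [ 0.56853537 -0.07928016  0.053     ]]
[[ 0.56443858 -0.07856257  0.068     ]] [[ 0.01385114 -0.20170743]]
[[ 0.01323238 -0.19929947]]
```

The spacer is firmly against the rail. The lower push stopped at the same depth as the border plate, which confirms the fingertips taper. Next is the lever knob.

Call:
jog_arm([
  [1,0,-0.5,0,0,0,0],
  [1,0,-0.1,-0.9,0,0,0],
  [1,0,0.1,-0.9,0,0,0],
  [1,0,0,-0.9,0,0,0],
  [0.4,0,0.3,-0.9,0,0,0],
  [-0.2,-0.93,0.2,-0.4,0,0,0],
  [-0.2,-0.93,0.2,0,0,0,0],
  [-0.2,-0.93,0.2,0,0,0,0],
  [-0.2,-0.93,0.2,0,0,0,0],
  [-0.2,-0.93,0.2,0,0,0,0],
])

```text
time: 35.0
eef_pos: [0.5616, -0.0514, 0.1311]
tcp_rot: [[0.103, 0.995, 0.001], [0.995, -0.103, -0.0], [-0.0, 0.001, -1.0]]
wrist_force: [0.5, 0.7, -0.3]
gripper_width: 0.0513
gripper_force: 0.0
```

Call:
jog_arm([
  [-0.2,-0.93,0.2,0,0,0,0],
  [-0.2,0,0,0,0,0,0.6],
  [-0.2,0,0,0,0,0,0],
])

```text
time: 35.3
eef_pos: [0.5645, -0.0798, 0.1308]
tcp_rot: [[0.153, 0.988, 0.0], [0.988, -0.153, -0.0], [-0.0, 0.0, -1.0]]
wrist_force: [0.2, 0.5, 0.3]
gripper_width: 0.0516
gripper_force: 0.0
```

```bash
python3 - <<'E'
from h import *
o=get_obs(); print(o['eef_pos'],inbed(o['eef_pos']),o['tcp_rot'][:2,0].round(3),o['joints'].round(2))
c=snap('wrist','w6.png'); im=cv2.imread('pics/w6.png'); hsv=cv2.cvtColor(im,cv2.COLOR_BGR2HSV)
m=(hsv[...,1]>150)&(hsv[...,2]>70)&((hsv[...,0]<5)|(hsv[...,0]>175))
n,l,s,ce=cv2.connectedComponentsWithStats(m.astype(np.uint8)); k=1+s[1:,4].argmax(); print(s[k],ce[k])
P=fe2z(c,[ce[k]],.062); print('knob',P,inbed(P)); print('expected tcp px at .062',pt2fe(c,[[.5641,-.0783,.062]]))
cv2.imwrite('pics/w6c.png',im)
E
```

```text
[ 0.56451899 -0.07975854  0.13080391] [[ 0.01388958 -0.20129727]] [0.153 0.988] [ 0.72  0.59 -0.83  1.83  0.53  0.96 -0.5 ]
[308 232  30  38 807] [322.90210657 252.31226766]
knob [[ 0.56480982 -0.07738567  0.062     ]] [[ 0.0139349  -0.19890709]]
expected tcp px at .062 [[321.96552649 253.92219648]]
```

View pics/w6c.png

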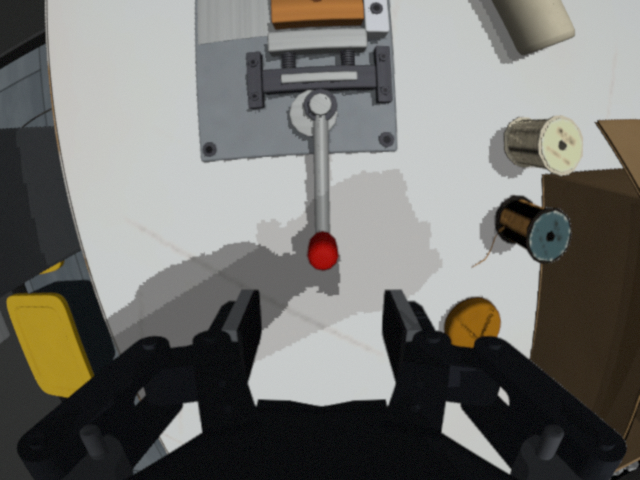

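The knob is at (322,252), centred between the fingers, with the spacer and bar in line ahead of it. Descending to grip the knob. This is the tenth and last picture.

Call:
jog_arm([
  [-0.2,0,0,0.9,0,0,0],
  [-0.2,0,0,0.9,0,0,0],
  [-0.2,0,0,0.7,0,0,0],
  [-0.2,0,0,0.47,0,0,0],
  [-0.2,0,0,0,0,0,0],
  [0.4,0,0,0,0,0,0],
  [0.8,0,0,0,0,0,0],
  [1,0,0,0,0,0,0],
  [1,0,0,0,0,0,0],
])

```text
time: 36.25
eef_pos: [0.5654, -0.0782, 0.0431]
tcp_rot: [[0.15, 0.989, 0.002], [0.989, -0.15, -0.0], [0.0, 0.002, -1.0]]
wrist_force: [-0.6, 0.4, 6.0]
gripper_width: 0.0168
gripper_force: 58.6
```

Call:
jog_arm([
  [1,0.009,-0.228,0,0,0,0.95],
  [1,0.009,-0.228,0,0,0,0.95],
  [1,0.009,-0.228,0,0,0,0.95],
  [1,0.009,-0.228,0,0,0,0.95],
  [1,0.009,-0.228,0,0,0,0.95],
])

```text
time: 36.75
eef_pos: [0.5336, -0.0674, 0.0431]
tcp_rot: [[0.509, 0.861, 0.003], [0.861, -0.509, -0.001], [0.001, 0.003, -1.0]]
wrist_force: [0.7, 0.1, 5.2]
gripper_width: 0.0166
gripper_force: 58.7
```

```bash
python3 - <<'E'
from h import *
o=get_obs(); b=[BED[0],BED[1]+.0016,BED[2]]; p=inbed(o['eef_pos'],b)[0]-[.018,-.112]
print(p,np.hypot(*p),'angle',np.arctan2(-p[0],-p[1]),o['tcp_rot'][:2,0].round(3),o['joints'].round(2),o['wrist_force'],o['gripper_width'])
E
```

```text
[-0.03601194 -0.08174461] 0.08932547765372918 angle 0.4149609481773822 [0.509 0.861] [ 0.59  0.64 -0.66  1.96  0.57  0.74 -0.94] [0.73722064 0.10908136 5.20400004] 0.016572158823273078
```

Tracking the arc well: radius 89 mm, lever at 0.41 rad.

Call:
jog_arm([
  [1,0.009,-0.228,0,0,0,0.95],
  [1,0.009,-0.228,0,0,0,0.95],
  [1,0.009,-0.228,0,0,0,0.95],
  [1,0.009,-0.228,0,0,0,0.95],
  [1,0.009,-0.228,0,0,0,0.95],
  [1,0.009,-0.228,0,0,0,0.95],
  [1,0.009,-0.228,0,0,0,0.95],
  [1,0.009,-0.228,0,0,0,0.95],
])

```text
time: 37.55
eef_pos: [0.4968, -0.0278, 0.043]
tcp_rot: [[0.91, 0.415, 0.002], [0.415, -0.91, -0.002], [0.001, 0.002, -1.0]]
wrist_force: [-2.1, -2.4, 8.8]
gripper_width: 0.0165
gripper_force: 59.0
```

```bash
cat > lv.py <<'E'
from h import *
o=get_obs(); b=[BED[0],BED[1]+.0016,BED[2]]; p=inbed(o['eef_pos'],b)[0]-[.018,-.112]
print(p,np.hypot(*p),'angle',np.arctan2(-p[0],-p[1]),o['tcp_rot'][:2,0].round(3),o['joints'].round(2),o['wrist_force'],o['gripper_width'])
E
python3 lv.py
```

```text
[-0.07664014 -0.0461929 ] 0.08948460867213331 angle 1.0283758182889995 [0.91  0.415] [ 0.43  0.54 -0.52  2.06  0.44  0.65 -1.53] [-2.09676967 -2.39039708  8.82242343] 0.01648285100076266
```

Call:
jog_arm([
  [1,0.009,-0.228,0,0,0,0.95],
  [1,0.009,-0.228,0,0,0,0.95],
  [1,0.009,-0.228,0,0,0,0.95],
  [1,0.009,-0.228,0,0,0,0.95],
  [1,0.009,-0.228,0,0,0,0.95],
  [1,0.009,-0.228,0,0,0,0.95],
  [1,0.009,-0.2,0,0,0,0.8],
  [1,0,0,0,0,0,0],
])

```text
time: 38.35
eef_pos: [0.4885, 0.0189, 0.0429]
tcp_rot: [[0.996, -0.09, 0.001], [-0.09, -0.996, -0.001], [0.001, 0.001, -1.0]]
wrist_force: [-3.5, -0.7, 11.9]
gripper_width: 0.0166
gripper_force: 59.3
```

```bash
python3 lv.py
```

```text
[-0.08973468 -0.00054881] 0.08973635760162857 angle 1.5646805384104843 [ 0.996 -0.09 ] [ 0.24  0.51 -0.4   2.08  0.34  0.62 -2.06] [-3.49054635 -0.66584338 11.93955894] 0.0166115759112191
```

Call:
jog_arm([
  [1,0,-0.1,0,0,0,0],
  [1,0,-0.1,0,0,0,0],
  [1,0,0,0,0,0,0],
])

```text
time: 38.65
eef_pos: [0.4886, 0.0205, 0.0429]
tcp_rot: [[0.996, -0.093, -0.001], [-0.093, -0.996, -0.005], [-0.0, 0.006, -1.0]]
wrist_force: [-4.0, -9.8, 14.5]
gripper_width: 0.0167
gripper_force: 59.8
```

```bash
python3 lv.py
```

```text
[-0.08976351  0.00104483] 0.08976958600898476 angle 1.5824356184484938 [ 0.996 -0.093] [ 0.23  0.51 -0.4   2.08  0.34  0.62 -2.07] [-4.02819912 -9.78002102 14.50536929] 0.016696855617759396
```

Call:
jog_arm([
  [1,0,-0.06,0,0,0,0],
  [1,0,0.12,0,0,0,0],
  [-0.2,0,0,0,0,0,0],
  [-0.2,0,0,0,0,0,0],
  [-0.2,0,0,0,0,0,0],
  [-0.2,0,0,-0.6,0,0,0],
  [-0.2,0,0,-0.9,0,0,0],
  [-0.2,0,0,-0.9,0,0,0],
  [-0.2,-0.4,-0.5,-0.9,0,0,0],
  [-0.2,-0.4,-0.5,-0.2,0,0,0],
])

```text
time: 39.65
eef_pos: [0.4692, 0.0561, 0.1493]
tcp_rot: [[0.996, -0.089, 0.005], [-0.089, -0.996, 0.0], [0.005, -0.001, -1.0]]
wrist_force: [0.8, 0.1, 0.3]
gripper_width: 0.0513
gripper_force: 0.0
```

```bash
python3 - <<'E'
from h import *
o=get_obs(); print(o['eef_pos'],o['wrist_force'],o['gripper_width'])
b=[BED[0],BED[1]+.0016,BED[2]]
c=snap('wrist','w7.png'); im=cv2.imread('pics/w7.png'); hsv=cv2.cvtColor(im,cv2.COLOR_BGR2HSV)
m=(hsv[...,1]>150)&(hsv[...,2]>70)&((hsv[...,0]<5)|(hsv[...,0]>175))
n,l,s,ce=cv2.connectedComponentsWithStats(m.astype(np.uint8)); k=1+s[1:,4].argmax(); P=fe2z(c,[ce[k]],.062); p=inbed(P,b)[0]-[.018,-.112]
print('knob',s[k],p,np.hypot(*p),np.arctan2(-p[0],-p[1]))
# row of plates/spacer: coloured pixels in the bed rectified to a 1 mm grid at each top height
g=np.stack(np.meshgrid(np.arange(-.03,.06,.001),np.arange(.135,-.07,-.001),indexing='ij'),-1)
out=[]
for z in (.032,.026):
    uv=pt2fe(c,W(b,np.c_[g.reshape(-1,2),np.full(g[...,0].size,z)])).reshape(*g.shape[:2],2).astype(np.float32)
    R=cv2.remap(hsv,uv[...,0],uv[...,1],cv2.INTER_LINEAR); sat=(R[...,1]>90)
    xs=g[:,0,0]; 
    for nm,y in (('ros',.11),('ros',.06),('bord',.03),('bord',-.005),('sp',-.025),('sp',-.045)):
        j=np.argmin(abs(g[0,:,1]-y)); q=xs[sat[:,j]]; out.append((z,nm,y,q.min().round(3) if len(q) else None,q.max().round(3) if len(q) else None))
    i=np.argmin(abs(xs-.019)); q=g[0,sat[i],1]; print(z,'y span',q.min().round(3),q.max().round(3),'gaps',g[0,~sat[i],1][(g[0,~sat[i],1]<q.max())&(g[0,~sat[i],1]>q.min())].round(3))
print(*out,sep='\n')
E
```

```text
[0.46923861 0.05613005 0.14926068] [0.7507702  0.10860903 0.32750623] 0.051344134364026205
knob [360 197  30  32 707] [-0.09011759  0.00133547] 0.09012748411928219 1.5856144417545037
0.032 y span -0.051 0.124 gaps []
0.026 y span -0.051 0.129 gaps []
(0.032, 'ros', 0.11, np.float64(-0.012), np.float64(0.048))
(0.032, 'ros', 0.06, np.float64(-0.012), np.float64(0.047))
(0.032, 'bord', 0.03, np.float64(-0.012), np.float64(0.047))
(0.032, 'bord', -0.005, np.float64(-0.013), np.float64(0.047))
(0.032, 'sp', -0.025, np.float64(-0.013), np.float64(0.047))
(0.032, 'sp', -0.045, np.float64(-0.013), np.float64(0.047))
(0.026, 'ros', 0.11, np.float64(-0.011), np.float64(0.05))
(0.026, 'ros', 0.06, np.float64(-0.012), np.float64(0.049))
(0.026, 'bord', 0.03, np.float64(-0.012), np.float64(0.049))
(0.026, 'bord', -0.005, np.float64(-0.012), np.float64(0.049))
(0.026, 'sp', -0.025, np.float64(-0.012), np.float64(0.049))
(0.026, 'sp', -0.045, np.float64(-0.013), np.float64(0.049))
```

```bash
python3 -c "
from bench import sign_off
print(sign_off())"
```

```text
the job is handed in; nothing more can be done
None
```

I handed the job in at 39.7 s: rosette plate, border plate and spacer sit flush in the corner with no gaps measured in the row, and the cam lever is against its stop at about 1.58 rad by my measurement; `sign_off` gave no verdict.

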